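# Dispense the marbles into the beaker

### The job

Two small marble dispensers stand on the school lab bench, and only one has a glass beaker seated under its spout. Slide that dispenser's shutter open by its knob so that its three marbles drop into the beaker, then slide the shutter fully shut again and let go. Leave the beaker standing in its seat and do not open the other dispenser.

Things in the scene. Friction and masses are not known exactly. Their poses are not given: they have to be found in the camera images.
- dispenser: The dispenser with the beaker, fixed to the bench: white base plate 130 x 150 mm (8 mm thick), two steel side posts, clear round hopper (56 mm outlet; rim 104 mm wide, 212 mm above the bench). Origin: centre of the base's underside, straight below the hopper's axis; z up, its -x side, where the shutter sticks out, faces the robot.
- shutter (a joint): Slide of that dispenser's shutter: a flat steel plate 66 mm wide, 6 mm thick, its top 137 mm above the bench. Value in m: 0 fully shut, grows as it is pulled away from the hopper, 0.066 at the open stop, where the outlet is wholly clear. It resists with about 1.5 N and stays where it is left; it may start up to 6 mm open.
- shutter_knob (a point): Centre of the top of that shutter's knob, an upright black round post 20 mm in diameter, from 137 to 195 mm above the bench. It moves with the shutter. z up; its x axis points level from the knob to the hopper's axis, 100 mm away when shut. The shutter opens along -x and shuts along +x.
- beaker: Glass beaker 76 mm in diameter (80 mm at the rim) and 95 mm tall, 3 mm walls, open on top, standing between low lips on the base plate of the dispenser to be used, right under its spout (which ends 112 mm above the bench). Origin: centre of its underside; z up.
- marble1_center (a point): Centre of a white marble 25 mm in diameter, about 20 g, one of three lying side by side on the shutter in that dispenser's hopper.
- marble2_center (a point): Centre of the second of these marbles.
- marble3_center (a point): Centre of the third of these marbles.
- spare_shutter (a joint): Slide of the shutter of the other dispenser: the same make, also loaded with three marbles, with no beaker under it. Value in m, 0 shut. To be left alone.

How it is judged:
At the end, for the whole second after the job is handed in: All three marbles lie inside the beaker, which stands at rest, upright (within 10 degrees) and within 20 mm of where it began, and the shutter is shut to within 10 mm (value of joint shutter below 0.01 m and horizontal distance between each of marble1_center, marble2_center, marble3_center and beaker below 0.036 m and z of marble1_center in the frame of beaker between 0 and 0.09 m and z of marble2_center in the frame of beaker between 0 and 0.09 m and z of marble3_center in the frame of beaker between 0 and 0.09 m and angle between beaker's own z axis and vertical below 0.17 rad and distance of beaker from where it was at the start of the episode below 0.02 m and linear speed of beaker below 0.02 m/s); the robot touches nothing.
It fails at once if the other dispenser's shutter is opened (beyond 15 mm) (value of joint spare_shutter above 0.015 m).
It also fails if it takes over 32 s, if anything falls off the work surface, if the arm or the gripper's body presses on something with over 40 N, if the wrist force passes 120 N, or if a joint passes its speed limit or range.

### The arm

A 6-joint arm with a two-finger parallel gripper is mounted at the origin on the work surface. World frame = base frame: x ahead of the robot, y to its left, z up, the work surface at z = 0. Lengths are in m, angles in rad, forces in N, time in s.
With the tool pointing down it reaches from about 0.375 to 0.975 m from the base axis. Payload 3.8 kg.
Tool frame: the origin (TCP) lies at the very end of the fingers, on their centre line; the grasp point (between the pads) lies 19 mm behind it; z points along the fingers, y is the line along which they close (so a half turn about z gives the same grasp; the last joint's range is limited). The gripper opens to 88 mm and grips with 3 to 60 N. Pads are 18 mm wide; open, the fingers measure 123 mm over their backs; the gripper's body (75 mm by 187 mm) begins 45 mm behind the grasp point.
Start: joints at [-1.19, 0.264, 1.604, -0, 1.274, -0.037], TCP at [0.274, -0.617, 0.239] pointing down, gripper open.
Joint ranges: [-2.63, 2.63], [-0.94, 2.18], [0.31, 2.57], [-1.31, 4.45], [0, 2.66], [-2.55, 2.55]. Speed limits (rad/s): [2.57, 2.57, 3.14, 3.14, 3.14, 3.14].

### API

Orientations are given as a unit quaternion [x, y, z, w].
In Python, from bench import sense, get_image, camera_info, finish_job gives the robot as it stands.
- The arm moves only by the tool drive_tool, never from a script. Its arguments are lists of equal length, an entry for each row: "grip": the opening, from -1 (shut) to 1 (fully open), so that 0 is half open; "xyz": the shift along the world's x, y, z in mm, a list of three; "dr": the turn, a rotation vector about the world's x, y, z in rad, a list of three. A call has 1 to 20 rows; each row is the pose to reach, as a shift and turn from the pose commanded when the call began; what a row does not reach only later rows make up. A row lasts 1/10 s, in which the tool goes at most 50 mm and 8.59 degrees, less where a joint would pass 70% of its speed; a pose out of reach is approached as far as the arm can. A call with a gripper value outside its range is refused whole. The fingers move at their own pace and stop on an object; "force" is the grip in N (left out, the last holds). Time passes only in rows, so rows that repeat a pose let the fingers close. It gives the time, the measured TCP pose, the force, the opening and the grip force at its end, in the units of the state.
- sense(): the state, without advancing time (a new reading comes with each control period).
- get_image(name): name is "scene" or "top" or "wrist"; returns (picture, depth): 384x512x3 uint8, red, green, blue; 384x512 float32, m along the optical axis (not along the pixel's ray), 0 where there is no reading.
- camera_info(name): a dict with "K" (3x3 intrinsics, pixels), "world_to_cam" (4x4, takes a point from world to camera coordinates). Camera axes: x right, y down, z forward; pixel columns grow to the right and rows downward; lengths in m; the calibration is good to about 2 mm. A picture is of the moment at which its call begins: read the wrist's pose just before it. camera_info takes no time and is no camera call; for the wrist camera it gives the pose at the moment of the call.
- finish_job(): hands the job in; it is judged then, once.
The state is a dict: "clock": time; "joints": joint angles; "qvel": joint speeds; "joint_efforts": joint torques, N m; "tcp_pos": TCP position; "tool_rot": TCP orientation; "ft_force": force on the tool from outside, world axes, zero at the start; "moment": the same for the moment, N m; "opening": opening from 0.0 (shut) to 1.0 (fully open); "gripper_force": force on a finger pad.
Only numpy, scipy, OpenCV 4.12 (cv2) and the standard library are available. Lean on these libraries where they do the work, as an engineer would, in place of code of your own. Each camera call takes 0.05 s, during which the arm holds its last target. There are 200 camera calls.

## Working session

There is one attempt and no reset: what is moved stays moved. The work goes in short steps, Python scripts to look and compute and a tool call to move; the robot and the scene stay as the last step left them, time stands still between calls to the robot, and variables do not carry over. Pictures are saved under pics/ and viewed, at most 10 in all, crops included, and the job is handed in when it is done.

Besides the shell and the picture viewer there is one more tool, called as name(argument=value, ...), one argument or row to a line, values as JSON. drive_tool: Moves the arm, as the interface text tells. Its arguments: {"type":"object","properties":{"grip":{"type":"array"},"xyz":{"type":"array"},"dr":{"type":"array"},"force":{"type":"number"}},"required":["grip","xyz","dr"]}

```bash
mkdir -p pics; cat > h.py <<'E'
import numpy as np,cv2
from bench import sense,get_image,camera_info,finish_job
def grab(n,tag):
    ci=camera_info(n);im,d=get_image(n)
    cv2.imwrite(f'pics/{tag}.png',im[:,:,::-1]);np.savez(f'{tag}.npz',im=im,d=d,K=ci['K'],T=ci['world_to_cam'])
def load(tag):
    z=np.load(f'{tag}.npz');return z['im'],z['d'],z['K'],z['T']
def cloud(tag):
    im,d,K,T=load(tag);v,u=np.mgrid[:384,:512]
    p=np.stack([(u-K[0,2])/K[0,0]*d,(v-K[1,2])/K[1,1]*d,d],-1)
    Ti=np.linalg.inv(T);return p@Ti[:3,:3].T+Ti[:3,3]
def plane(tag,u,v,z):
    im,d,K,T=load(tag);Ti=np.linalg.inv(T)
    r=Ti[:3,:3]@np.linalg.solve(K,[u,v,1]);o=Ti[:3,3];return o+r*(z-o[2])/r[2]
E
python3 - <<'E'
from h import *
grab('scene','s0');grab('top','t0')
a=cv2.imread('pics/s0.png');b=cv2.imread('pics/t0.png')
print(camera_info('top')['world_to_cam'],camera_info('scene')['world_to_cam']);s=sense();print(s['clock'],s['tool_rot'],s['tcp_pos'])
E
```

```text
[[ 0.00293835 -0.99997025  0.00713211 -0.0133057 ]
 [-0.99260665 -0.00378198 -0.12131665  0.59279488]
 [ 0.12134001 -0.00672291 -0.99258823  0.78328558]
 [ 0.          0.          0.          1.        ]] [[ 0.7726693   0.63465803  0.01383227 -0.43353291]
 [ 0.50597054 -0.60254602 -0.61719697 -0.21522338]
 [-0.38337444  0.48388788 -0.78668708  1.37005557]
 [ 0.          0.          0.          1.        ]]
0.1 [ 9.78266994e-01  2.07346706e-01 -1.80718770e-04 -9.99975240e-04] [ 0.273586   -0.61636438  0.23752268]
```

View pics/s0.png

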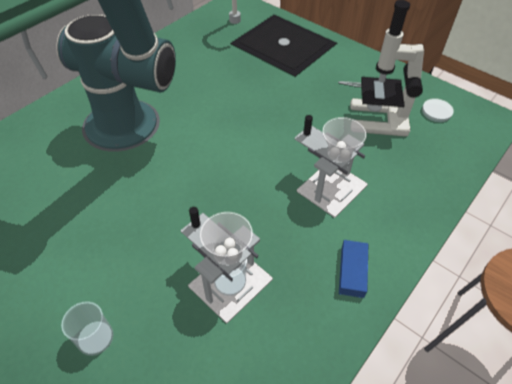

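View pics/t0.png

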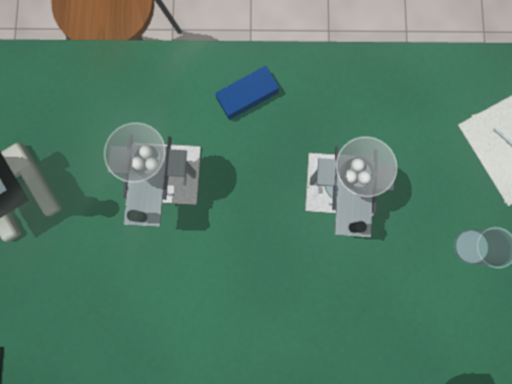

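The scene view shows the near dispenser (hopper about (227,240), knob (195,217)) with a bluish beaker disc at (230,280). The far one (hopper (343,135)) has an empty base. In the top view the near dispenser is the right one, with its knob at about (357,227) and hopper at (366,167). I'll measure these and zoom in to confirm.

```bash
python3 - <<'E'
from h import *
P=cloud('t0');im=load('t0')[0]
for n,(u0,u1,v0,v1) in dict(R=(335,385,205,240),L=(120,155,205,232)).items():
    Z=P[v0:v1,u0:u1];c=im[v0:v1,u0:u1].max(-1)
    m=(c<45)&(Z[...,2]>.188)&(Z[...,2]<.205);v,u=np.nonzero(m)
    print(n,m.sum(),u.mean()+u0,v.mean()+v0,plane('t0',u.mean()+u0,v.mean()+v0,.195),Z[m].mean(0))
    m=(abs(Z[...,2]-.137)<.006);print('plate',m.sum(),Z[m].mean(0), cv2.minAreaRect((Z[m][:,:2]*1000).astype(np.float32)))
im,d,K,T=load('s0')
P=cloud('s0');Z=P[195:235,180:210];c=im[195:235,180:210].max(-1);m=(c<45)&(Z[...,2]>.19)&(Z[...,2]<.2);print('scene knob',m.sum(),Z[m].mean(0))
g=cv2.cvtColor(load('t0')[0],cv2.COLOR_RGB2GRAY)
# hopper rim circle, z .212
for x0 in(90,320):
    h=cv2.HoughCircles(cv2.GaussianBlur(g[110:230,x0:x0+100],(3,3),0),cv2.HOUGH_GRADIENT,1,80,param1=80,param2=15,minRadius=25,maxRadius=36)
    if h is not None:
        a=h[0,0];print(a+[x0,110,0],plane('t0',a[0]+x0,a[1]+110,.212))
s=cv2.imread('pics/s0.png');cv2.imwrite('pics/z.png',np.hstack([cv2.resize(s[190:320,165:285],None,fx=3.2,fy=3.2),cv2.resize(s[90:220,285:405],None,fx=3.2,fy=3.2)]))
E
```

```text
R 1 356.0 230.0 [ 0.50960324 -0.16874997  0.195     ] [ 0.50972887 -0.17001404  0.1899229 ]
plate 989 [ 0.53219184 -0.17863378  0.13648882] ((528.517822265625, -181.97254943847656), (74.95450592041016, 59.52789306640625), 89.06417846679688)
L 0 nan nan [nan nan nan] [nan nan nan]
plate 416 [0.53832225 0.21156887 0.13674736] ((536.8060302734375, 215.57301330566406), (55.79423904418945, 38.56087875366211), 89.55848693847656)
scene knob 40 [ 0.51868594 -0.18045695  0.1946537 ]
[132.5        152.5         29.89999962] [0.63749627 0.20775729 0.212     ]
[367.5        167.5         29.70000076] [ 0.61362409 -0.18661219  0.212     ]<stdin>:6: RuntimeWarning: Mean of empty slice.
  ret = ret.dtype.type(ret / rcount)
  ret = um.true_divide(
```

View pics/z.png

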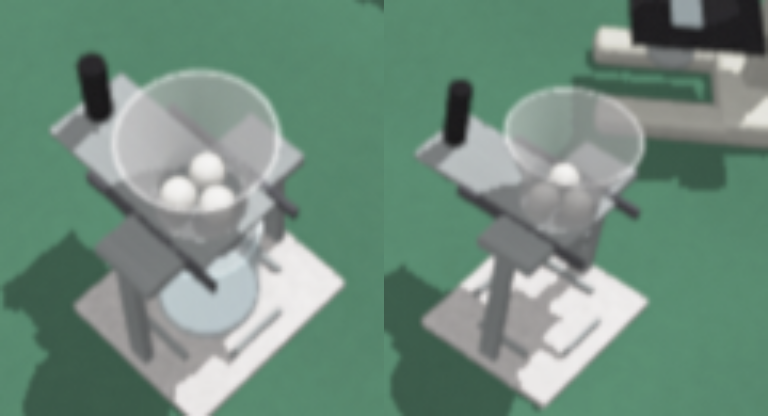

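The zoom confirms it: the left panel (near dispenser) has the beaker and the right panel's seat is empty. The knob is about (0.517,-0.181) and the hopper (0.613,-0.187). I'll go above the knob with the fingers closing along y.

drive_tool(
  grip=[0.2, 0.2, 0.2, 0.2, 0.2, 0.2, 0.2, 0.2, 0.2, 0.2, 0.2, 0.2, 0.2, 0.2, 0.2, 0.2],
  xyz=[
    [0, 0, 40],
    [20, 30, 65],
    [40, 70, 65],
    [60, 110, 65],
    [85, 150, 65],
    [105, 190, 65],
    [130, 230, 65],
    [150, 270, 65],
    [175, 310, 65],
    [195, 350, 65],
    [220, 390, 65],
    [242, 435, 65],
    [242, 435, 65],
    [242, 435, 65],
    [242, 435, 65],
    [242, 435, 65],
  ],
  dr=[
    [0, 0, 0],
    [0, 0, -0.1],
    [0, 0, -0.2],
    [0, 0, -0.3],
    [0, 0, -0.4],
    [0, 0, -0.44],
    [0, 0, -0.44],
    [0, 0, -0.44],
    [0, 0, -0.44],
    [0, 0, -0.44],
    [0, 0, -0.44],
    [0, 0, -0.44],
    [0, 0, -0.44],
    [0, 0, -0.44],
    [0, 0, -0.44],
    [0, 0, -0.44],
  ],
)

```text
clock: 1.7
tcp_pos: [0.5152, -0.1832, 0.3035]
tool_rot: [1.0, -0.012, -0.0, 0.0]
ft_force: [-0.4, -0.7, -0.9]
opening: 0.599
gripper_force: 0.0
```

```bash
python3 - <<'E'
from h import *
s=sense();print(s['clock'],s['tcp_pos'],s['tool_rot'],s['opening'],s['ft_force'])
grab('wrist','w0')
P=cloud('w0');im=load('w0')[0]
m=(im.max(-1)<70)&(abs(P[...,2]-.195)<.006)&(np.hypot(P[...,0]-.517,P[...,1]+.18)<.04)
print('knob top',m.sum(),P[m].mean(0) if m.any() else 0, P[m].min(0),P[m].max(0))
E
```

```text
1.7 [ 0.51520524 -0.18321919  0.30349059] [ 9.99926777e-01 -1.20976827e-02 -2.84622225e-04  8.10057336e-05] 0.5987215700190897 [-0.44826237 -0.67272235 -0.89988228]
knob top 447 [ 0.51719644 -0.17860058  0.19442967] [ 0.50798428 -0.18737025  0.18917062] [ 0.52554395 -0.16928649  0.19663855]
```

View pics/w0.png

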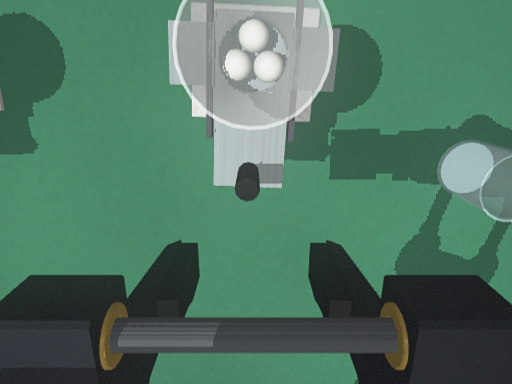

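The wrist view shows the knob top at about (247,190), the plate edges at u≈214 and 284 (v 135–186), and the hopper ring centred near (253,50). I'll get the slide direction from these.

```bash
python3 - <<'E'
from h import *
im=load('w0')[0]
g=cv2.cvtColor(im,cv2.COLOR_RGB2GRAY).astype(int)
L,R=[],[]
for v in range(140,184,2):
    r=np.diff(im[v].astype(int)[:,0]) # red jumps: green->grey
    L.append(plane('w0',205+np.argmax(r[205:222]),v,.137));R.append(plane('w0',276+np.argmin(r[276:292]),v,.137))
for E in(L,R):
    l=cv2.fitLine(np.array(E)[:,:2].astype(np.float32),cv2.DIST_HUBER,0,.01,.01).ravel();print(l,l[1]/l[0])
print(plane('w0',252.5,49,.212),plane('w0',174,43,.212),plane('w0',332,43,.212))
E
```

```text
[ 0.9981333  -0.06107289  0.5287509  -0.14638437] -0.06118711
[ 0.99834543 -0.05750134  0.5231837  -0.21123163] -0.057596635
[ 0.61557139 -0.18553207  0.212     ] [ 0.62032809 -0.13556616  0.212     ] [ 0.61786777 -0.23630422  0.212     ]
```

drive_tool(
  grip=[0.2, 0.2, 0.2, 0.2, 0.2, 0.2, 0.2, -1, -1, -1, -1, -1, -1, -1, -1],
  xyz=[
    [2, 4.5, 0],
    [2, 4.5, -30],
    [2, 4.5, -60],
    [2, 4.5, -90],
    [2, 4.5, -120],
    [2, 4.5, -141],
    [2, 4.5, -141],
    [2, 4.5, -141],
    [2, 4.5, -141],
    [2, 4.5, -141],
    [2, 4.5, -141],
    [2, 4.5, -141],
    [2, 4.5, -141],
    [2, 4.5, -141],
    [2, 4.5, -141],
  ],
  dr=[
    [0, 0, -0.036],
    [0, 0, -0.036],
    [0, 0, -0.036],
    [0, 0, -0.036],
    [0, 0, -0.036],
    [0, 0, -0.036],
    [0, 0, -0.036],
    [0, 0, -0.036],
    [0, 0, -0.036],
    [0, 0, -0.036],
    [0, 0, -0.036],
    [0, 0, -0.036],
    [0, 0, -0.036],
    [0, 0, -0.036],
    [0, 0, -0.036],
  ],
  force=15,
)

```text
clock: 3.25
tcp_pos: [0.5186, -0.1781, 0.1639]
tool_rot: [1.0, -0.029, 0.001, 0.001]
ft_force: [-0.8, -2.6, 6.2]
opening: 0.218
gripper_force: 15.0
```

drive_tool(
  grip=[-1, -1, -1, -1, -1, -1, -1, -1, -1, -1, -1, -1, -1, -1, -1, -1, -1, -1, -1, -1],
  xyz=[
    [-5, 0.3, 0],
    [-11, 0.7, 0],
    [-17, 1, 0],
    [-23, 1.4, 0],
    [-29, 1.8, 0],
    [-35, 2.2, 0],
    [-41, 2.5, 0],
    [-47, 2.8, 0],
    [-53, 3.2, 0],
    [-59, 3.6, 0],
    [-64, 4, 0],
    [-64, 4, 0],
    [-64, 4, 0],
    [-64, 4, 0],
    [-64, 4, 0],
    [-64, 4, 0],
    [-64, 4, 0],
    [-64, 4, 0],
    [-64, 4, 0],
    [-64, 4, 0],
  ],
  dr=[
    [0, 0, 0],
    [0, 0, 0],
    [0, 0, 0],
    [0, 0, 0],
    [0, 0, 0],
    [0, 0, 0],
    [0, 0, 0],
    [0, 0, 0],
    [0, 0, 0],
    [0, 0, 0],
    [0, 0, 0],
    [0, 0, 0],
    [0, 0, 0],
    [0, 0, 0],
    [0, 0, 0],
    [0, 0, 0],
    [0, 0, 0],
    [0, 0, 0],
    [0, 0, 0],
    [0, 0, 0],
  ],
)

```text
clock: 5.25
tcp_pos: [0.4539, -0.1736, 0.1639]
tool_rot: [1.0, -0.029, 0.0, 0.0]
ft_force: [-2.3, -1.7, 8.7]
opening: 0.218
gripper_force: 15.0
```

```bash
python3 - <<'E'
from h import *
grab('scene','s1');grab('wrist','w1')
s=cv2.imread('pics/s1.png');w=cv2.imread('pics/w1.png')
cv2.imwrite('pics/z1.png',np.hstack([cv2.resize(s[180:330,155:295],(400,428)),cv2.resize(w[:,80:440],(400,428))]))
E
```

```text
(no output)
```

View pics/z1.png

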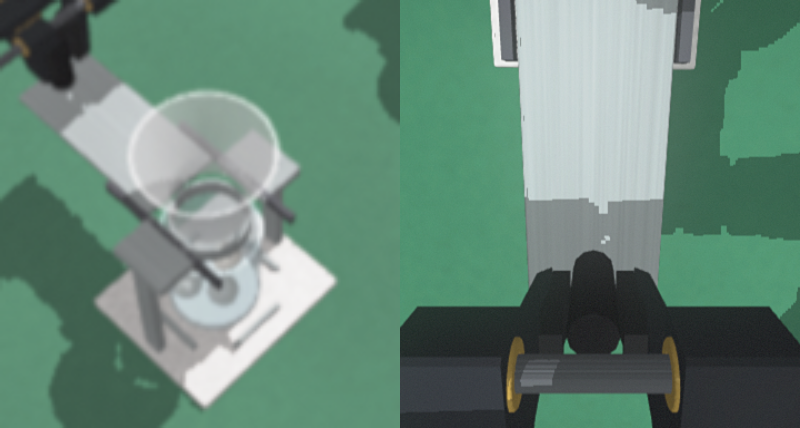

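The hopper is empty and the marbles show inside the beaker (crop pixels about (187,287) and (225,288)), with the shutter fully back. Now I'll shut it, release and rise.

drive_tool(
  grip=[-1, -1, -1, -1, -1, -1, -1, -1, -1, -1, -1, -1, -1, -1, -1],
  xyz=[
    [5, -0.3, 0],
    [11, -0.7, 0],
    [17, -1, 0],
    [23, -1.4, 0],
    [29, -1.8, 0],
    [35, -2.2, 0],
    [41, -2.5, 0],
    [47, -2.8, 0],
    [53, -3.2, 0],
    [59, -3.6, 0],
    [63, -3.9, 0],
    [65, -4, 0],
    [65, -4, 0],
    [65, -4, 0],
    [65, -4, 0],
  ],
  dr=[
    [0, 0, 0],
    [0, 0, 0],
    [0, 0, 0],
    [0, 0, 0],
    [0, 0, 0],
    [0, 0, 0],
    [0, 0, 0],
    [0, 0, 0],
    [0, 0, 0],
    [0, 0, 0],
    [0, 0, 0],
    [0, 0, 0],
    [0, 0, 0],
    [0, 0, 0],
    [0, 0, 0],
  ],
)

```text
clock: 6.85
tcp_pos: [0.519, -0.1781, 0.1639]
tool_rot: [1.0, -0.029, 0.001, 0.001]
ft_force: [-1.8, -2.9, 7.7]
opening: 0.218
gripper_force: 15.0
```

drive_tool(
  grip=[0, 0, 0, 0, 0, 0, 0, 0, 0, 0, 0, 0, 0],
  xyz=[
    [0, 0, 0],
    [0, 0, 0],
    [0, 0, 0],
    [0, 0, 0],
    [0, 0, 0],
    [0, 0, 30],
    [0, 0, 60],
    [0, 0, 90],
    [-30, 0, 120],
    [-60, 0, 130],
    [-100, 0, 130],
    [-100, 0, 130],
    [-100, 0, 130],
  ],
  dr=[
    [0, 0, 0],
    [0, 0, 0],
    [0, 0, 0],
    [0, 0, 0],
    [0, 0, 0],
    [0, 0, 0],
    [0, 0, 0],
    [0, 0, 0],
    [0, 0, 0],
    [0, 0, 0],
    [0, 0, 0],
    [0, 0, 0],
    [0, 0, 0],
  ],
)

```text
clock: 8.15
tcp_pos: [0.4186, -0.1774, 0.2929]
tool_rot: [1.0, -0.03, 0.001, 0.0]
ft_force: [1.1, 0.5, 0.2]
opening: 0.497
gripper_force: 0.0
```

```bash
python3 - <<'E'
from h import *
grab('scene','s2');grab('top','t2')
P=cloud('s2');im=load('s2')[0];Z=P[195:235,180:210];m=(im[195:235,180:210].max(-1)<45)&(Z[...,2]>.19)&(Z[...,2]<.2);print(m.sum(),Z[m].mean(0))
s=cv2.imread('pics/s2.png');w=cv2.imread('pics/t2.png')
cv2.imwrite('pics/z2.png',np.hstack([cv2.resize(s[180:330,155:295],(400,428)),cv2.resize(w[120:260,300:430],(400,428))]))
E
```

```text
25 [ 0.52090305 -0.18119145  0.19359079]
```

View pics/z2.png

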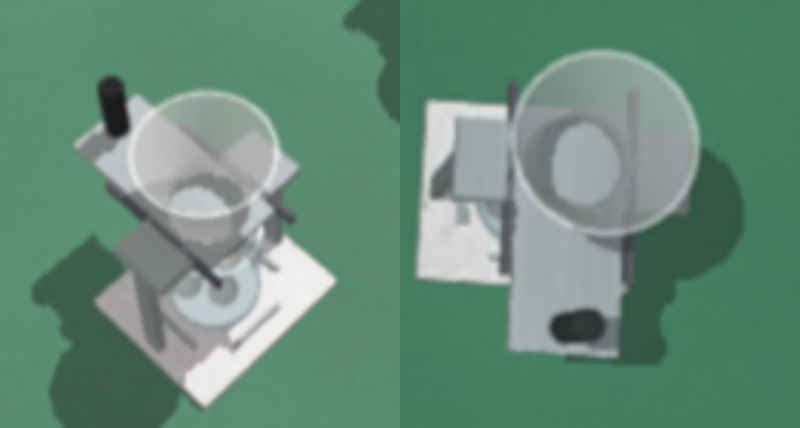

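The shutter is shut, with the knob back at its starting place. The hopper is empty, the beaker is in its seat with marbles inside, and the gripper is clear.

```bash
python3 -c "
from bench import finish_job;print(finish_job())"
```

```text
the job is handed in; nothing more can be done
None
```

I opened the beaker dispenser's shutter, emptied its hopper into the beaker, shut it again and let go, and handed the job in at about 8 s without touching the other dispenser; I saw two marbles in the beaker but never the third, and no verdict came back.

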